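# Set the bag sealer for thicker bags

## Task

Get the bag sealer ready for thicker bags: press down the raised end of its rocker switch so that it snaps over to on, and, with a fingertip lightly on top of the knurled seal-time wheel, roll the wheel to the right (as the robot sees it), click by click, until its white line rests at the third mark from the left, without rolling on past that click. Either may come first; do not pinch the wheel or press it hard. Leave the sealing arm up and everything standing on and around the sealer where it is, then draw clear.

Things in the scene. Friction and masses are not known exactly. Their poses are not given: they have to be found in the camera images.
- sealer: bag sealer: white box with grey ends, 400 mm long (y), 190 mm deep (x), flat deck 75 mm up. Origin: centre of its underside; x to the rear (away from the robot), y left, z up. On the front part of the deck (x -55 mm): wheel (y 85), vial, rocker switch (y -75), small carton. Behind, along x +50, the raised white sealing arm, up to 110 mm above the deck at its right end.
- wheel_top (a point): top point of the knurled, rubber-rimmed seal-time wheel: 70 mm across, 16 mm wide, standing 13 mm out of a slot in the deck (bezel 34 by 68 mm, 2 mm high). Axes as the sealer's: the wheel's axle lies along x, the slot along y. Mid-width, sinks with the axle, does not turn with the wheel. A fingertip rubbed along the top towards -y (right) takes the rim with it, 35 mm per rad.
- wheel_axle: the wheel's axle: origin 35 mm below the wheel's top point, axes as the sealer's. It is sprung: pressed from above it begins to sink at about 1.5 N and sinks 6 mm in all, 1 N per mm, then it is hard. To roll the wheel over a click peak takes about 1 N along its rim; 4 to 7 N of press gives ample friction.
- seal_wheel (a joint): turn of the wheel, rad; grows as its top goes right (-y). Four clicks, at -0.675, -0.225, 0.225 and 0.675: the white line across its rim then meets the 1st to 4th (from the left) of four black bars of growing length behind the slot. Let go, it springs into the nearest click; peaks lie at -0.45, 0 and 0.45. Found in the 1st or 2nd click; the third, 0.225, is wanted. Stops at -0.80, 0.80.
- rocker_mid (a point): 10 mm above the deck over the pivot of the black rocker switch. Axes as the sealer's. Rocker 34 mm long along x (17 mm each way), 23 mm wide, top a shallow V, in a bezel 3 mm high. Off: the edge of its rear (+x) end stands 15 mm above the deck, that of the front end 9 mm. The rear edge pressed below 11 mm (about 3 N) snaps over and rests at 9 mm: on.
- rocker (a joint): tilt of the rocker switch, rad: -0.2 off (rear end up), +0.2 on (rear end down); it snaps to the nearer side of 0. Found off.
- sealing_arm (a joint): angle of the sprung sealing arm, rad: 0 fully up, as found; 0.19 pressed down on the jaw. To be left alone.
- vial: loose amber vial, 26 mm across, 45 mm high, standing on the sealer's deck between switch and wheel; origin at the centre of its underside. To be left alone.
- deck_carton: loose small carton, 30 by 42 mm, 40 mm high, on the deck to the right of the switch; origin at the centre of its underside. To be left alone.
- tub: loose white tub, 68 mm across, 105 mm high, on the table; origin at the centre of its underside. To be left alone.
- amber_bottle: loose amber bottle, 58 mm across, 120 mm high, on the table; origin at the centre of its underside. To be left alone.
- stock_bin: loose blue bin of cartons, 200 by 125 mm, 92 mm high, on the table; origin at the centre of its underside. To be left alone.
- bag_carton: loose cardboard box, 100 by 160 mm, 65 mm high, on the table to the right; origin at the centre of its underside. To be left alone.
- counting_tray: loose white tablet counting tray, 170 by 140 mm, 18 mm high, on the table to the right; origin at the centre of its underside. To be left alone.
- spatula: loose spatula with a wooden handle, 190 mm long, lying on the table between robot and sealer; origin at mid-length, underside. To be left alone.

How it is judged:
At the end, for the whole second after the job is handed in: The seal-time wheel rests, let go, in its third click (within 0.1 rad of 0.225), the rocker switch is on (over 0.15 rad), the sealing arm is up, and the vial and the small carton stand upright on the deck within 20 mm of where they were (value of joint seal_wheel between 0.125 and 0.325 rad and velocity of joint seal_wheel between -0.1 and 0.1 rad/s and value of joint rocker above 0.15 rad and value of joint sealing_arm below 0.05 rad and angle between each of vial, deck_carton's own z axis and vertical below 0.1 rad and distance of each of vial, deck_carton from where it was at the start of the episode below 0.02 m); the robot touches nothing.
It fails at once if the wheel is rolled past the third click (value of joint seal_wheel above 0.46 rad).
It fails at once if the wheel is pinched or pressed hard (over 30 N) (contact force between the fingers and wheel_axle above 30 N).
It fails at once if the sealing arm is pressed down (value of joint sealing_arm above 0.1 rad).
It fails at once if something standing on the sealer is shifted, tipped or lifted (over 20 mm) (distance of any of vial, deck_carton from where it was at the start of the episode above 0.02 m).
It fails at once if something standing around the sealer is shifted, tipped or lifted (over 25 mm) (distance of any of tub, amber_bottle, stock_bin, bag_carton, counting_tray, spatula from where it was at the start of the episode above 0.025 m).
It also fails if it takes over 48 s, if anything falls off the work surface, if the arm or the gripper's body presses on something with over 40 N, if the wrist force passes 120 N, or if a joint passes its speed limit or range.

## Robot

A 6-joint arm with a two-finger parallel gripper is mounted at the origin on the work surface. World frame = base frame: x ahead of the robot, y to its left, z up, the work surface at z = 0. Lengths are in m, angles in rad, forces in N, time in s.
With the tool pointing down it reaches from about 0.325 to 0.85 m from the base axis. Payload 15.5 kg.
Tool frame: the origin (TCP) lies on the centre line of the jaws, within the pads' length; the fingertips stand 22 mm ahead of it and the grasp point (between the pads) lies 3 mm ahead of it; z points along the fingers, y is the direction in which the jaws open and shut (so a half turn about z gives the same grasp; the last joint's range is limited). The gripper opens to 91 mm and grips with 3 to 60 N. Pads are 32 mm wide; open, the fingers measure 118 mm over their backs; the gripper's body (76 mm by 178 mm) begins 60 mm behind the grasp point.
Start: joints at [-1.381, 0.494, 1.345, -0, 1.302, -0.096], TCP at [0.176, -0.6, 0.236] pointing down, gripper open.
Joint ranges: [-2.91, 2.91], [-0.82, 2.16], [0.22, 2.67], [-1.22, 4.37], [0.12, 2.79], [-3.08, 3.08]. Speed limits (rad/s): [1.89, 1.89, 2.57, 3.01, 3.01, 3.01].

## Interface

Orientations are given as a rotation vector (axis times angle).
In Python, from workcell import robot, eyes, recognise, outline_of gives the robot as it stands.
- The arm moves only by the tool move_arm, never from a script. Its argument "motion" is a list of rows, each an object of numbers: "claw": the opening in per cent of the stroke, from 0 (shut) to 100 (fully open); "x", "y", "z": the shift along the tool's x, y, z in mm; "ax", "ay", "az": the turn, a rotation vector about the tool's x, y, z in degrees. A call has 1 to 20 rows; each row shifts and turns the commanded pose from where the row before left it, along the tool's axes as they then stand; what a row does not reach is not made up. A row lasts 1/10 s, in which the tool goes at most 50 mm and 8.59 degrees, less where a joint would pass 70% of its speed; a pose out of reach is approached as far as the arm can. A call with a gripper value outside its range is refused whole. The fingers move at their own pace and stop on an object; "newtons" is the grip in N (left out, the last holds). Time passes only in rows, so rows that do not move let the fingers close. It gives the time, the measured TCP pose, the force and the opening at its end, in the units of the state.
- robot.read_state(): the state, without advancing time (a new reading comes with each control period).
- eyes.read_camera(name): name is "side" or "top" or "wrist"; returns the picture (420x560x3 uint8, red, green, blue); there is no depth.
- eyes.camera_info(name): a dict with "fx", "fy", "cx", "cy" (pixels), "R" (3x3) and "t" (3): a world point X has camera coordinates R X + t. Camera axes: x right, y down, z forward; pixel columns grow to the right and rows downward; lengths in m; the calibration is good to about 2 mm. The wrist camera is an equidistant fisheye: a pixel r from the principal point sees the ray r / f radians off the axis. A picture is of the moment at which its call begins: read the wrist's pose just before it. camera_info takes no time and is no camera call; for the wrist camera it gives the pose at the moment of the call.
- robot.job_done(): hands the job in, once; it reports no verdict.
Trained networks look in the newest picture that a camera, given by its name, has taken for a name from the list of things; names that differ only in an ending like _2 or _b are one class to them, and where a whole thing is asked for, a point or a joint stands for the part that bears it (a point fixed in the world has none). Each returns a list of dicts, best first, with "conf" (0 to 1); they miss things now and then, are a little off and sometimes report something else, mostly with a low value. They report only what shows in the picture. A call takes as long as a camera call.
- recognise(camera, thing): "point" ([column, row] in pixels, amid what is visible of it).
- outline_of(camera, thing): "pixels" (420x560 bool, what is visible of it) and "point" ([column, row] in pixels, amid what is visible of it).
The state is a dict: "time": time; "joint_positions": joint angles; "dq": joint speeds; "tau": joint torques, N m; "tool_pos": TCP position; "tool_rot": TCP orientation; "contact_force": force on the tool from outside, world axes, zero at the start; "moment": the same for the moment, N m; "gripper_width": finger opening in m.
Only numpy, scipy, OpenCV 4.12 (cv2) and the standard library are available. Lean on these libraries where they do the work, as an engineer would, in place of code of your own. Each camera call takes 0.05 s, during which the arm holds its last target.

## Working session

There is one attempt and no reset: what is moved stays moved. The work goes in short steps, Python scripts to look and compute and a tool call to move; the robot and the scene stay as the last step left them, time stands still between calls to the robot, and variables do not carry over. Pictures are saved under pics/ and viewed, and the job is handed in when it is done.

Besides the shell and the picture viewer there is one more tool, called after ">>>" in YAML: its name, and indented under it one key for each argument. move_arm: Moves the arm, as the interface text tells. Its arguments: {"type":"object","properties":{"motion":{"type":"array","items":{"type":"object","properties":{"claw":{"type":"number"},"x":{"type":"number"},"y":{"type":"number"},"z":{"type":"number"},"ax":{"type":"number"},"ay":{"type":"number"},"az":{"type":"number"}}}},"newtons":{"type":"number"}},"required":["motion"]}

```bash
mkdir -p pics; ls; cat > h.py <<'E'
from workcell import robot, eyes, recognise, outline_of
import numpy as np, cv2
def snap(c,n):
    im=eyes.read_camera(c); cv2.imwrite(f'pics/{n}.png',im[:,:,::-1]); return im
def ray(c,p,info=None):
    i=info or eyes.camera_info(c); R=np.array(i['R']);t=np.array(i['t'])
    u=np.array([(p[0]-i['cx'])/i['fx'],(p[1]-i['cy'])/i['fy']])
    if c=='wrist':
        r=np.linalg.norm(u); d=np.array([*(u/r*np.sin(r)),np.cos(r)]) if r>1e-9 else np.array([0,0,1.])
    else: d=np.array([*u,1.])
    return -R.T@t, R.T@d
def atz(c,p,z,info=None):
    o,d=ray(c,p,info); return o+d*(z-o[2])/d[2]
def proj(c,X,info=None):
    i=info or eyes.camera_info(c); v=np.array(i['R'])@np.array(X)+np.array(i['t'])
    if c=='wrist':
        n=np.linalg.norm(v[:2]); th=np.arctan2(n,v[2]); u=v[:2]/n*th
    else: u=v[:2]/v[2]
    return np.array([u[0]*i['fx']+i['cx'],u[1]*i['fy']+i['cy']])
E
python3 - <<'E'
from h import *
for c in ['side','top']:
    snap(c,c+'0')
    i=eyes.camera_info(c); print(c,i['fx'],-np.array(i['R']).T@i['t'])
    for n in ['wheel_top','rocker_mid','vial','deck_carton','sealer']:
        r=recognise(c,n); print(n,[(np.round(a['point']),round(a['conf'],2)) for a in r[:2]])
print(robot.read_state())
E
```

```text
pics
side 428.0928134718437 [ 0.42545101 -0.75812919  0.89167462]
wheel_top []
rocker_mid [(array([330., 191.]), 0.85)]
vial [(array([307., 180.]), 0.59)]
deck_carton [(array([331., 220.]), 0.64)]
sealer [(array([230., 152.]), 0.64), (array([332., 190.]), 0.57)]
top 503.9159853109252 [ 0.41698679 -0.00210567  1.68803448]
wheel_top [(array([231., 200.]), 0.47)]
rocker_mid [(array([253., 180.]), 0.8)]
vial []
deck_carton [(array([253., 179.]), 0.64), (array([303., 185.]), 0.56)]
sealer [(array([253., 176.]), 0.91)]
{'time': 0.6, 'joint_positions': array([-1.38051276e+00,  4.93561198e-01,  1.34551395e+00, -5.08293271e-05,
        1.30249607e+00, -9.55048581e-02]), 'dq': array([ 5.28110375e-04, -9.67060182e-04, -2.18098522e-04, -5.23277605e-04,
       -7.83741357e-04,  3.34277436e-06]), 'tau': array([ 4.12630616e-04, -8.78336620e+01, -3.82136822e+01,  7.09845498e-02,
        4.43732366e-02, -3.91291428e-05]), 'tool_pos': array([ 0.17617968, -0.59964864,  0.23593437]), 'tool_rot': array([ 3.10954697e+00,  4.47406812e-01, -7.53037496e-05]), 'contact_force': array([-0.96319875, -0.3650661 , -0.17929885]), 'moment': array([-0.00369931,  0.03551355,  0.0551799 ]), 'gripper_width': 0.0912553484035765}
```

View pics/side0.png

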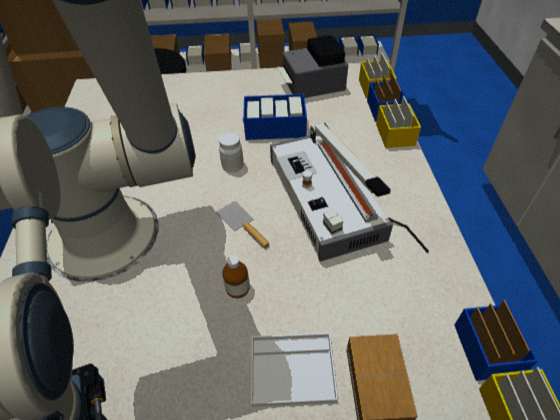

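View pics/top0.png

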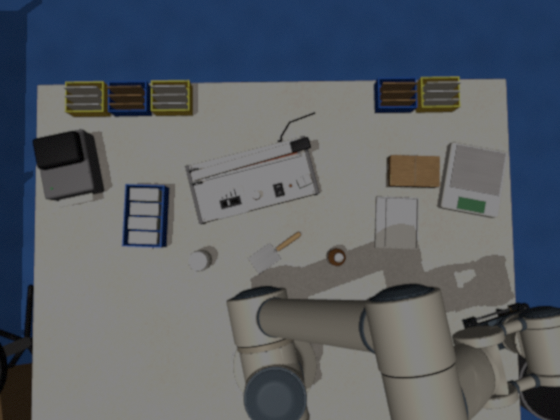

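The side view shows the wheel at about (302,163), the vial at (307,180), the rocker at (318,203) and the small carton at (333,221). The top view shows the sealer yawed about 12°. I'll zoom in next.

```bash
python3 - <<'E'
from h import *
a=cv2.imread('pics/side0.png')[115:260,255:405]; b=cv2.imread('pics/top0.png')[130:230,180:330]
cv2.imwrite('pics/sz.png',cv2.resize(a,None,fx=4,fy=4,interpolation=cv2.INTER_CUBIC))
cv2.imwrite('pics/tz.png',cv2.resize(b,None,fx=5,fy=5,interpolation=cv2.INTER_CUBIC))
print(atz('top',(231,200),.088),atz('top',(279,189),.085), atz('side',(318,203),.085),atz('side',(302,163),.088))
E
```

```text
[0.53674116 0.1327854  0.088     ] [ 0.57039399 -0.02053247  0.085     ] [ 0.57241189 -0.02480084  0.085     ] [0.54985007 0.1276189  0.088     ]
```

View pics/sz.png

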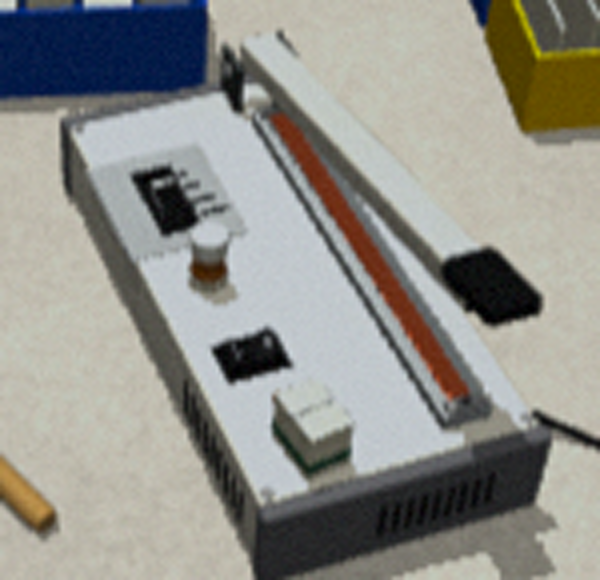

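View pics/tz.png

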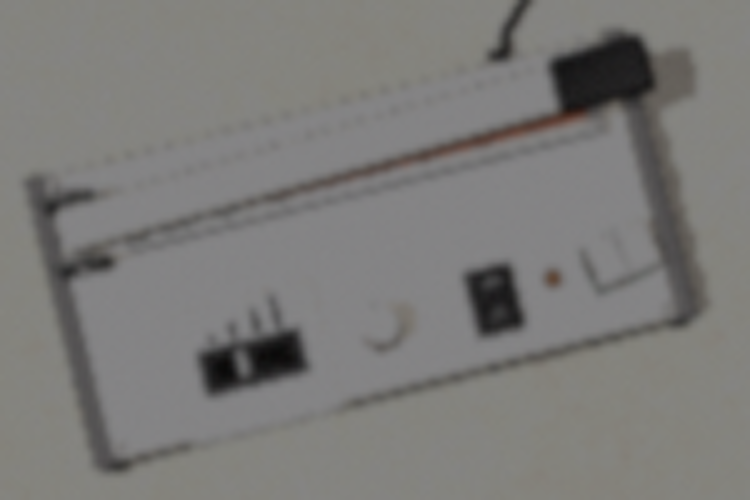

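```bash
cat >> h.py <<'E'
from scipy.spatial.transform import Rotation as Ro
def delta(target):
    s=robot.read_state(); R=Ro.from_rotvec(s['tool_rot']).as_matrix()
    return R.T@(np.array(target)-s['tool_pos'])*1000
E
python3 - <<'E'
from h import *
z=lambda a,b:(180+a/5,130+b/5)
fl=atz('top',z(107,467),.075);fr=atz('top',z(693,318),.075)
d=fl-fr;print(fl,fr,np.linalg.norm(d),np.degrees(np.arctan2(-d[0],d[1])))
z2=lambda a,b:(255+a/4,115+b/4)
w1=atz('top',z(253,363),.082);r1=atz('top',z(494,299),.085)
w2=atz('side',z2(168,200),.080);r2=atz('side',z2(251,355),.083)
print(w1,w2,r1,r2)
for w,r in((w1,r1),(w2,r2)):
    e=w-r; print(np.linalg.norm(e[:2]),np.degrees(np.arctan2(-e[0],e[1])))
m=(w1+r1)/2; m[2]=.29
print(delta(m)); print(Ro.from_rotvec(robot.read_state()['tool_rot']).as_matrix())
E
```

```text
[0.46370249 0.22915386 0.075     ] [ 0.55501896 -0.1476046   0.075     ] 0.3876669078258354 13.624278603409982
[0.52887442 0.1346222  0.082     ] [0.53611941 0.1296518  0.08      ] [ 0.56783643 -0.01986215  0.085     ] [ 0.57175351 -0.02550682  0.083     ]
0.15932184966553306 14.155187794043776
0.1591979477214195 12.934393679692484
[ 542.31007786 -525.44962072  -54.10195223]
[[ 9.59435885e-01  2.81926908e-01 -4.40707958e-05]
 [ 2.81926907e-01 -9.59435885e-01 -3.03242798e-05]
 [-5.08323335e-05  1.66694591e-05 -9.99999999e-01]]
```

>>> move_arm:
  motion:
    - {"claw": 0, "z": -27, "x": 10, "y": -10}
    - {"claw": 0, "z": -27, "x": 27, "y": -25}
    - {"x": 30, "y": -29}
    - {"x": 30, "y": -29}
    - {"x": 30, "y": -29}
    - {"x": 30, "y": -29}
    - {"x": 30, "y": -29}
    - {"x": 30, "y": -29}
    - {"x": 30, "y": -29}
    - {"x": 30, "y": -29}
    - {"x": 30, "y": -29}
    - {"x": 30, "y": -29}
    - {"x": 30, "y": -29}
    - {"x": 30, "y": -29}
    - {"x": 30, "y": -29}
    - {"x": 30, "y": -29}
    - {"x": 30, "y": -29}
    - {"x": 25, "y": -26}
    - {"az": 2.8}
    - {}
  newtons: 20

```text
invalid input at $.motion[0]: expected keys claw, x, y, z, ax, ay, az
```

```bash
python3 - <<'E'
from h import *
snap('wrist','w1'); i=eyes.camera_info('wrist'); print(-np.array(i['R']).T@i['t'])
for n in ['wheel_top','rocker_mid','vial','deck_carton']:
    r=recognise('wrist',n); print(n,[(np.round(a['point']),round(a['conf'],2)) for a in r[:2]])
E
```

```text
[ 0.25355353 -0.57743919  0.38528221]
wheel_top []
rocker_mid []
vial [(array([35.,  9.]), 0.36)]
deck_carton []
```

View pics/w1.png

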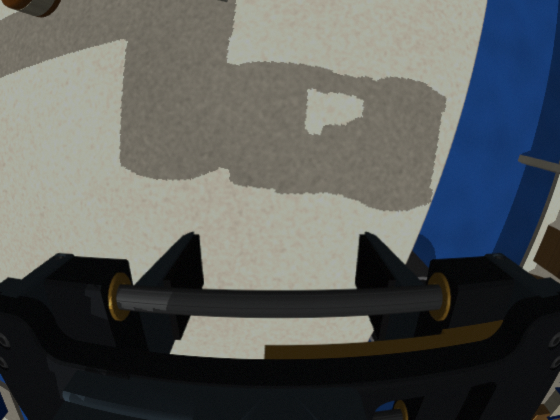

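The wrist picture shows only table and the open fingers (tips near (195,240) and (365,240)). The move was refused because every row needs all the keys, so I'll resend it, stopping a little short in x.

>>> move_arm:
  motion:
    - {"claw": 0, "x": 10, "y": -10, "z": -27, "ax": 0, "ay": 0, "az": 0}
    - {"claw": 0, "x": 25, "y": -25, "z": -27, "ax": 0, "ay": 0, "az": 0}
    - {"claw": 0, "x": 27, "y": -30, "z": 0, "ax": 0, "ay": 0, "az": 0}
    - {"claw": 0, "x": 27, "y": -30, "z": 0, "ax": 0, "ay": 0, "az": 0}
    - {"claw": 0, "x": 27, "y": -30, "z": 0, "ax": 0, "ay": 0, "az": 0}
    - {"claw": 0, "x": 27, "y": -30, "z": 0, "ax": 0, "ay": 0, "az": 0}
    - {"claw": 0, "x": 27, "y": -30, "z": 0, "ax": 0, "ay": 0, "az": 0}
    - {"claw": 0, "x": 27, "y": -30, "z": 0, "ax": 0, "ay": 0, "az": 0}
    - {"claw": 0, "x": 27, "y": -30, "z": 0, "ax": 0, "ay": 0, "az": 0}
    - {"claw": 0, "x": 27, "y": -30, "z": 0, "ax": 0, "ay": 0, "az": 0}
    - {"claw": 0, "x": 27, "y": -30, "z": 0, "ax": 0, "ay": 0, "az": 0}
    - {"claw": 0, "x": 27, "y": -30, "z": 0, "ax": 0, "ay": 0, "az": 0}
    - {"claw": 0, "x": 27, "y": -30, "z": 0, "ax": 0, "ay": 0, "az": 0}
    - {"claw": 0, "x": 27, "y": -30, "z": 0, "ax": 0, "ay": 0, "az": 0}
    - {"claw": 0, "x": 27, "y": -30, "z": 0, "ax": 0, "ay": 0, "az": 0}
    - {"claw": 0, "x": 27, "y": -30, "z": 0, "ax": 0, "ay": 0, "az": 0}
    - {"claw": 0, "x": 27, "y": -30, "z": 0, "ax": 0, "ay": 0, "az": 0}
    - {"claw": 0, "x": 25, "y": -30, "z": 0, "ax": 0, "ay": 0, "az": 0}
    - {"claw": 0, "x": 0, "y": 0, "z": 0, "ax": 0, "ay": 0, "az": 2.8}
    - {"claw": 0, "x": 0, "y": 0, "z": 0, "ax": 0, "ay": 0, "az": 0}
  newtons: 20

```text
time: 2.85
tool_pos: [0.4773, 0.0264, 0.2898]
tool_rot: [3.119, 0.373, -0.0]
contact_force: [0.0, 0.3, -0.2]
gripper_width: 0.0007
```

```bash
python3 - <<'E'
from h import *
snap('wrist','w2'); i=eyes.camera_info('wrist'); print(-np.array(i['R']).T@i['t'])
for n,h in [('wheel_top',.088),('rocker_mid',.085),('vial',.1),('deck_carton',.1)]:
    r=recognise('wrist',n); print(n,[(np.round(a['point']),round(a['conf'],2),atz('wrist',a['point'],h)) for a in r[:2]])
print(robot.read_state())
E
```

```text
[0.55540525 0.04431099 0.43921326]
wheel_top [(array([200., 120.]), 0.8, array([0.53456184, 0.12760146, 0.088     ]))]
rocker_mid [(array([275.,  70.]), 0.63, array([0.60508609, 0.05956192, 0.085     ]))]
vial [(array([273., 118.]), 0.75, array([0.55320228, 0.04973053, 0.1       ]))]
deck_carton [(array([415., 119.]), 0.95, array([ 0.59415471, -0.09978225,  0.1       ]))]
{'time': 3.1, 'joint_positions': array([-7.29740243e-02,  2.29008940e-01,  1.61476746e+00, -3.40551314e-05,
        1.29775121e+00,  1.26126245e+00]), 'dq': array([ 0.0001151 , -0.00080701, -0.00187896,  0.00050918,  0.00135078,
        0.00525553]), 'tau': array([ 4.52155564e-01, -6.18673396e+01, -3.82129812e+01,  6.92475960e-02,
       -6.23410894e-02, -3.53166321e-02]), 'tool_pos': array([0.47696616, 0.02488012, 0.28998715]), 'tool_rot': array([3.11959665e+00, 3.70730585e-01, 9.05112407e-05]), 'contact_force': array([ 0.89053491, -0.40335614,  0.86249962]), 'moment': array([-0.0250531 ,  0.02292718, -0.02749652]), 'gripper_width': 0.0005518575404116639}
```

View pics/w2.png

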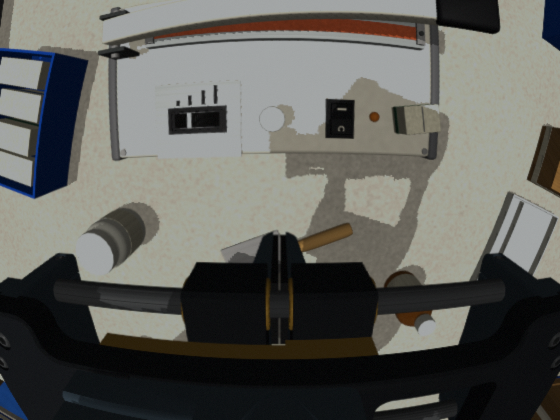

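The wrist view shows the wheel bezel at about (197,120) with its white line at about (186,120), under the 2nd bar. The rocker is at (340,118), the vial at (272,118) and the small carton at (415,120).

```bash
python3 - <<'E'
from h import *
b=cv2.imread('pics/w2.png')[70:170,150:360]
cv2.imwrite('pics/w2z.png',cv2.resize(b,None,fx=3.8,fy=3.8,interpolation=cv2.INTER_CUBIC))
for p,h in [((197.5,120),.08),((340,118.5),.083)]: print(atz('wrist',p,h))
E
```

```text
[0.53372058 0.13153803 0.08      ]
[ 0.57113078 -0.0213921   0.083     ]
```

View pics/w2z.png

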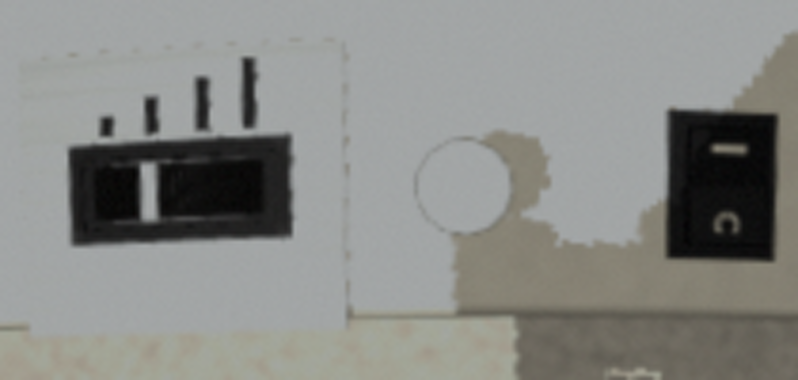

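```bash
python3 - <<'E'
from h import *
print(delta([.584,-.018,.125]), delta([.533,.1315,.125]))
E
```

```text
[ 93.99439052  66.76276122 164.99544046] [ 79.45295883 -90.52613441 164.98665555]
```

>>> move_arm:
  motion:
    - {"claw": 0, "x": 20, "y": 14, "z": 0, "ax": 0, "ay": 0, "az": 0}
    - {"claw": 0, "x": 30, "y": 22, "z": 0, "ax": 0, "ay": 0, "az": 0}
    - {"claw": 0, "x": 30, "y": 22, "z": 20, "ax": 0, "ay": 0, "az": 0}
    - {"claw": 0, "x": 14, "y": 9, "z": 30, "ax": 0, "ay": 0, "az": 0}
    - {"claw": 0, "x": 0, "y": 0, "z": 35, "ax": 0, "ay": 0, "az": 0}
    - {"claw": 0, "x": 0, "y": 0, "z": 35, "ax": 0, "ay": 0, "az": 0}
    - {"claw": 0, "x": 0, "y": 0, "z": 30, "ax": 0, "ay": 0, "az": 0}
    - {"claw": 0, "x": 0, "y": 0, "z": 15, "ax": 0, "ay": 0, "az": 0}
    - {"claw": 0, "x": 0, "y": 0, "z": 0, "ax": 0, "ay": 0, "az": 0}
    - {"claw": 0, "x": 0, "y": 0, "z": 0, "ax": 0, "ay": 0, "az": 0}

```text
time: 4.1
tool_pos: [0.5845, -0.018, 0.1255]
tool_rot: [3.12, 0.371, 0.0]
contact_force: [-0.3, 0.5, -0.4]
gripper_width: 0.0008
```

```bash
python3 - <<'E'
from h import *
im=snap('side','s2')[140:260,250:410]
cv2.imwrite('pics/s2z.png',cv2.resize(im[:,:,::-1],None,fx=4.5,fy=4.5,interpolation=cv2.INTER_CUBIC))
snap('wrist','w3')
print(delta([.584,-.018,.125]))
E
```

```text
[-0.97442592 -0.1007833   1.19150262]
```

View pics/s2z.png

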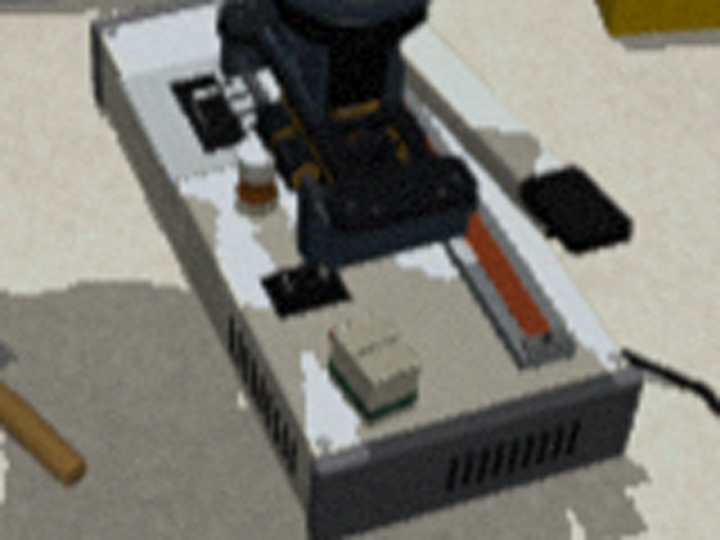

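View pics/w3.png

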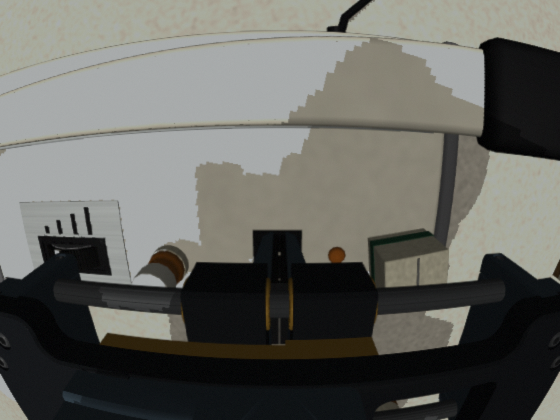

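The side view shows the fingertip above the rear of the rocker, at crop (315,275). The wrist view shows it laterally centred on the rocker bezel at (277,240), clear of the carton, vial and sealing arm. Now I'll press down.

>>> move_arm:
  motion:
    - {"claw": 0, "x": 0, "y": 0, "z": 6, "ax": 0, "ay": 0, "az": 0}
    - {"claw": 0, "x": 0, "y": 0, "z": 4, "ax": 0, "ay": 0, "az": 0}
    - {"claw": 0, "x": 0, "y": 0, "z": 3, "ax": 0, "ay": 0, "az": 0}
    - {"claw": 0, "x": 0, "y": 0, "z": 2, "ax": 0, "ay": 0, "az": 0}
    - {"claw": 0, "x": 0, "y": 0, "z": 2, "ax": 0, "ay": 0, "az": 0}
    - {"claw": 0, "x": 0, "y": 0, "z": 0, "ax": 0, "ay": 0, "az": 0}

```text
time: 4.8
tool_pos: [0.5849, -0.0174, 0.1081]
tool_rot: [3.119, 0.371, 0.002]
contact_force: [4.1, 2.3, 3.3]
gripper_width: 0.0008
```

```bash
python3 - <<'E'
from h import *
s=robot.read_state(); print(s['tool_pos'],s['contact_force'])
im=snap('side','s3')[140:260,250:410]
cv2.imwrite('pics/s3z.png',cv2.resize(im[:,:,::-1],None,fx=4.5,fy=4.5,interpolation=cv2.INTER_CUBIC))
E
```

```text
[ 0.58492863 -0.01744174  0.10805264] [4.10085093 2.28798752 3.3148297 ]
```

View pics/s3z.png

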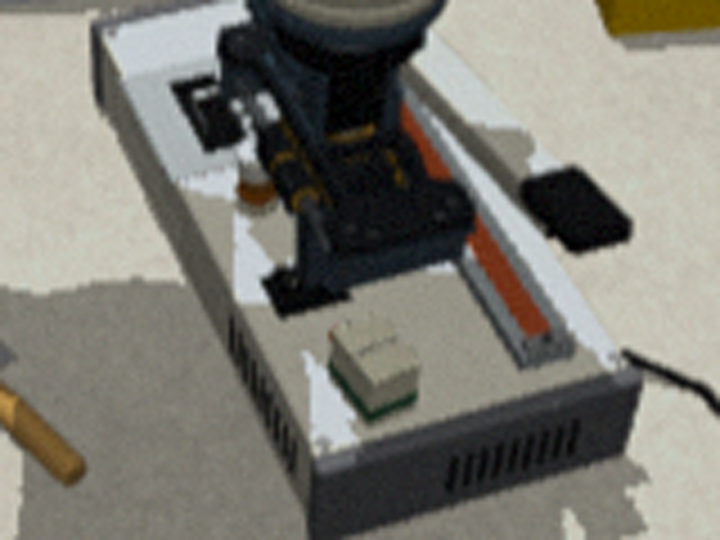

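>>> move_arm:
  motion:
    - {"claw": 0, "x": 0, "y": 0, "z": 1, "ax": 0, "ay": 0, "az": 0}
    - {"claw": 0, "x": 0, "y": 0, "z": 0, "ax": 0, "ay": 0, "az": 0}
    - {"claw": 0, "x": 0, "y": 0, "z": -10, "ax": 0, "ay": 0, "az": 0}
    - {"claw": 0, "x": 0, "y": 0, "z": -30, "ax": 0, "ay": 0, "az": 0}
    - {"claw": 0, "x": 0, "y": 0, "z": -40, "ax": 0, "ay": 0, "az": 0}
    - {"claw": 0, "x": -20, "y": 0, "z": -40, "ax": 0, "ay": 0, "az": 0}
    - {"claw": 0, "x": -40, "y": 0, "z": 0, "ax": 0, "ay": 0, "az": 0}
    - {"claw": 0, "x": -30, "y": 0, "z": 0, "ax": 0, "ay": 0, "az": 0}
    - {"claw": 0, "x": 0, "y": 0, "z": 0, "ax": 0, "ay": 0, "az": 0}

```text
time: 5.75
tool_pos: [0.4928, -0.039, 0.2274]
tool_rot: [-3.119, -0.37, 0.004]
contact_force: [-0.7, 1.1, -0.1]
gripper_width: 0.0005
```

```bash
python3 - <<'E'
from h import *
s=robot.read_state(); print(s['tool_pos'],s['contact_force'])
im=snap('wrist','w4'); 
cv2.imwrite('pics/w4z.png',cv2.resize(im[60:160,130:370,::-1],None,fx=3.3,fy=3.3,interpolation=cv2.INTER_CUBIC))
im=snap('side','s4')[140:260,250:410]
cv2.imwrite('pics/s4z.png',cv2.resize(im[:,:,::-1],None,fx=4.5,fy=4.5,interpolation=cv2.INTER_CUBIC))
E
```

```text
[ 0.4928008  -0.03895429  0.22738007] [-0.65312251  1.11866698 -0.12143371]
```

View pics/w4z.png

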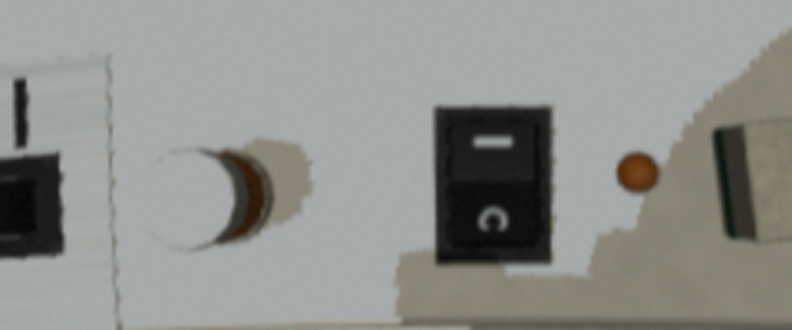

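View pics/s4z.png

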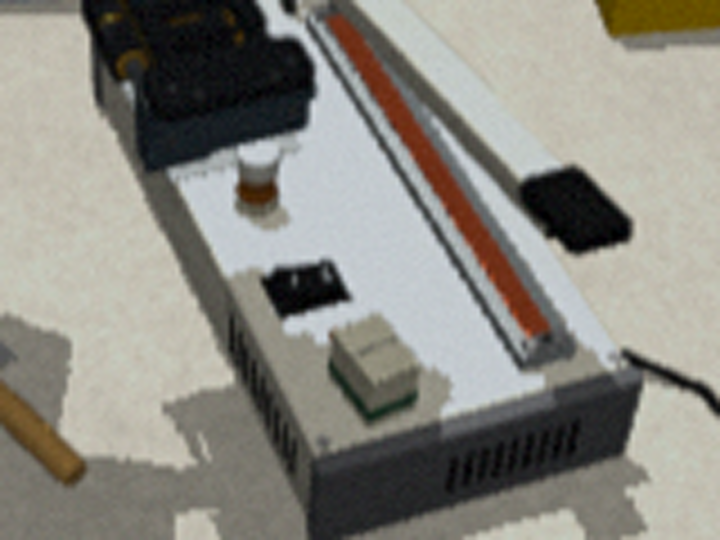

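The switch's rear half now looks bright and its front half dark, with the split shifted, which fits on. Next is the wheel.

```bash
python3 - <<'E'
from h import *
print(delta([.531,.139,.118]))
E
```

```text
[  75.36133853 -164.74778166  109.44149603]
```

>>> move_arm:
  motion:
    - {"claw": 0, "x": 10, "y": -25, "z": 0, "ax": 0, "ay": 0, "az": 0}
    - {"claw": 0, "x": 15, "y": -35, "z": 0, "ax": 0, "ay": 0, "az": 0}
    - {"claw": 0, "x": 15, "y": -35, "z": 0, "ax": 0, "ay": 0, "az": 0}
    - {"claw": 0, "x": 15, "y": -35, "z": 10, "ax": 0, "ay": 0, "az": 0}
    - {"claw": 0, "x": 15, "y": -25, "z": 20, "ax": 0, "ay": 0, "az": 0}
    - {"claw": 0, "x": 5, "y": -10, "z": 30, "ax": 0, "ay": 0, "az": 0}
    - {"claw": 0, "x": 0, "y": 0, "z": 30, "ax": 0, "ay": 0, "az": 0}
    - {"claw": 0, "x": 0, "y": 0, "z": 19, "ax": 0, "ay": 0, "az": 0}
    - {"claw": 0, "x": 0, "y": 0, "z": 0, "ax": 0, "ay": 0, "az": 0}
    - {"claw": 0, "x": 0, "y": 0, "z": 0, "ax": 0, "ay": 0, "az": 0}

```text
time: 6.85
tool_pos: [0.5315, 0.1396, 0.1181]
tool_rot: [3.12, 0.372, -0.001]
contact_force: [-0.6, -0.6, 0.4]
gripper_width: 0.0
```

```bash
python3 - <<'E'
from h import *
s=robot.read_state(); print(s['tool_pos'],s['contact_force'],delta([.531,.139,.118]))
im=snap('side','s5')[120:240,250:410]
cv2.imwrite('pics/s5z.png',cv2.resize(im[:,:,::-1],None,fx=4.5,fy=4.5,interpolation=cv2.INTER_CUBIC))
snap('wrist','w5')
E
```

```text
[0.53145427 0.13959664 0.11811109] [-0.5639726  -0.62732705  0.37192189] [-0.58165603  0.47325034  0.11129472]
```

View pics/s5z.png

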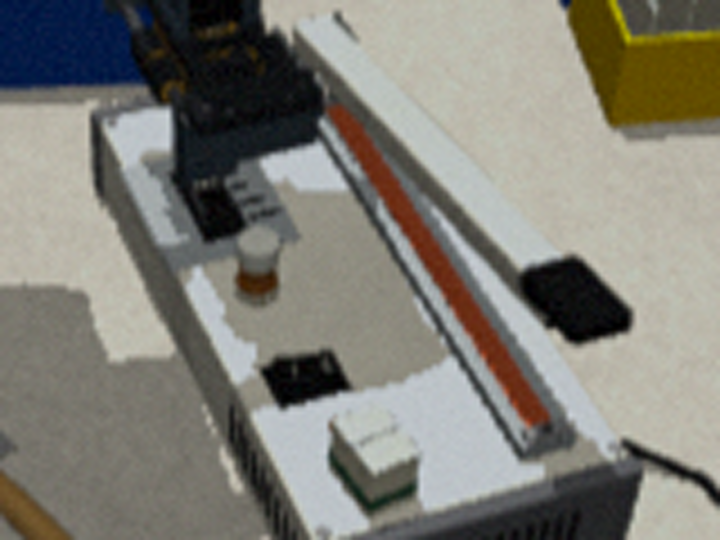

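View pics/w5.png

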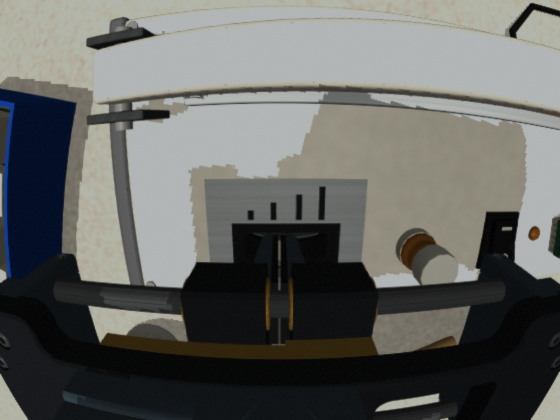

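The wrist view shows the fingertip over the wheel slot (bezel columns 233–340, finger centre 279), slightly left of centre as intended. I'll shift 2 mm more to the left and lower until it touches.

>>> move_arm:
  motion:
    - {"claw": 0, "x": 0, "y": -2, "z": 5, "ax": 0, "ay": 0, "az": 0}
    - {"claw": 0, "x": 0, "y": 0, "z": 3, "ax": 0, "ay": 0, "az": 0}
    - {"claw": 0, "x": 0, "y": 0, "z": 1, "ax": 0, "ay": 0, "az": 0}
    - {"claw": 0, "x": 0, "y": 0, "z": 1, "ax": 0, "ay": 0, "az": 0}
    - {"claw": 0, "x": 0, "y": 0, "z": 0, "ax": 0, "ay": 0, "az": 0}
    - {"claw": 0, "x": 0, "y": 0, "z": 0, "ax": 0, "ay": 0, "az": 0}

```text
time: 7.55
tool_pos: [0.5307, 0.1413, 0.1081]
tool_rot: [-3.12, -0.371, -0.001]
contact_force: [1.1, 1.1, 4.0]
gripper_width: 0.0006
```

>>> move_arm:
  motion:
    - {"claw": 0, "x": 0, "y": 0, "z": 1, "ax": 0, "ay": 0, "az": 0}
    - {"claw": 0, "x": 0, "y": 0, "z": 0, "ax": 0, "ay": 0, "az": 0}
    - {"claw": 0, "x": 0, "y": 2, "z": 0, "ax": 0, "ay": 0, "az": 0}
    - {"claw": 0, "x": 0, "y": 2, "z": 0, "ax": 0, "ay": 0, "az": 0}
    - {"claw": 0, "x": 0, "y": 2, "z": 0, "ax": 0, "ay": 0, "az": 0}
    - {"claw": 0, "x": 0, "y": 2, "z": 0, "ax": 0, "ay": 0, "az": 0}
    - {"claw": 0, "x": 0, "y": 0, "z": 0, "ax": 0, "ay": 0, "az": 0}

```text
time: 8.25
tool_pos: [0.5326, 0.1331, 0.107]
tool_rot: [3.119, 0.371, 0.0]
contact_force: [2.1, -1.9, 4.9]
gripper_width: 0.0005
```

```bash
python3 - <<'E'
from h import *
im=snap('wrist','w6'); 
cv2.imwrite('pics/w6z.png',cv2.resize(im[170:290,190:380,::-1],None,fx=4,fy=4,interpolation=cv2.INTER_CUBIC))
im=snap('side','s6')[140:190,270:330]
cv2.imwrite('pics/s6z.png',cv2.resize(im[:,:,::-1],None,fx=9,fy=9,interpolation=cv2.INTER_CUBIC))
E
```

```text
(no output)
```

View pics/w6z.png

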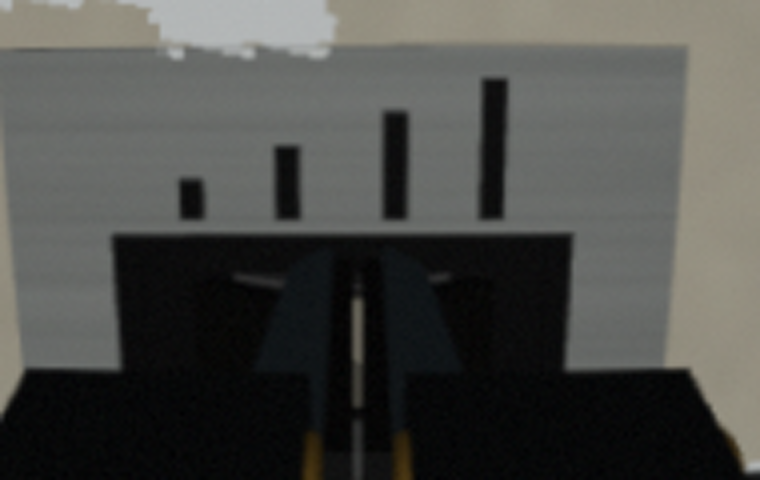

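View pics/s6z.png

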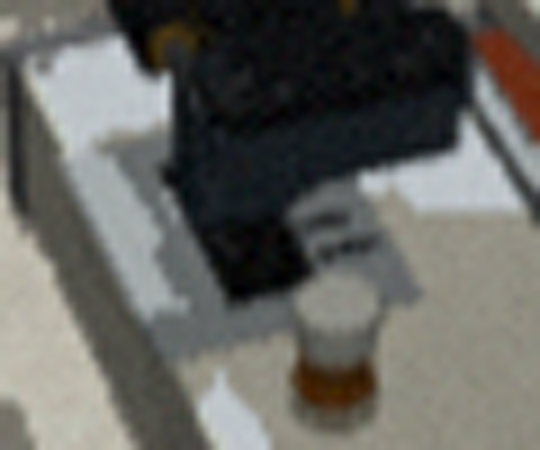

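The white line is hidden under the tip, probably the brightness seen through the finger gap at crop (357,310), between bars 2 (288) and 3 (395). Force stays light at about 5 N, so I'll continue another 6.5 mm and lift.

>>> move_arm:
  motion:
    - {"claw": 0, "x": 0, "y": 2, "z": 0, "ax": 0, "ay": 0, "az": 0}
    - {"claw": 0, "x": 0, "y": 2, "z": 0, "ax": 0, "ay": 0, "az": 0}
    - {"claw": 0, "x": 0, "y": 1.5, "z": 0, "ax": 0, "ay": 0, "az": 0}
    - {"claw": 0, "x": 0, "y": 1, "z": 0, "ax": 0, "ay": 0, "az": 0}
    - {"claw": 0, "x": 0, "y": 0, "z": 0, "ax": 0, "ay": 0, "az": 0}
    - {"claw": 0, "x": 0, "y": 0, "z": 0, "ax": 0, "ay": 0, "az": 0}

```text
time: 8.95
tool_pos: [0.5338, 0.1272, 0.1069]
tool_rot: [3.12, 0.371, -0.0]
contact_force: [0.6, 0.6, 4.8]
gripper_width: 0.0005
```

>>> move_arm:
  motion:
    - {"claw": 0, "x": 0, "y": 0, "z": -4, "ax": 0, "ay": 0, "az": 0}
    - {"claw": 0, "x": 0, "y": 0, "z": -10, "ax": 0, "ay": 0, "az": 0}
    - {"claw": 0, "x": 0, "y": 0, "z": -35, "ax": 0, "ay": 0, "az": 0}
    - {"claw": 0, "x": 0, "y": 0, "z": -45, "ax": 0, "ay": 0, "az": 0}
    - {"claw": 0, "x": 0, "y": 20, "z": -45, "ax": 0, "ay": 0, "az": 0}
    - {"claw": 0, "x": -35, "y": 30, "z": -30, "ax": 0, "ay": 0, "az": 0}
    - {"claw": 0, "x": -35, "y": 20, "z": -14, "ax": 0, "ay": 0, "az": 0}
    - {"claw": 0, "x": -10, "y": 10, "z": 0, "ax": 0, "ay": 0, "az": 0}
    - {"claw": 0, "x": 0, "y": 0, "z": 0, "ax": 0, "ay": 0, "az": 0}

```text
time: 9.85
tool_pos: [0.4762, 0.033, 0.2879]
tool_rot: [3.12, 0.369, 0.0]
contact_force: [0.2, -0.4, 1.0]
gripper_width: 0.0006
```

```bash
python3 - <<'E'
from h import *
im=snap('wrist','w7'); 
a=cv2.imread('pics/w2.png')[70:170,150:360]
cv2.imwrite('pics/w7z.png',np.vstack([cv2.resize(k,None,fx=3.8*.75,fy=3.8*.75,interpolation=cv2.INTER_CUBIC) for k in (im[70:170,150:360,::-1],a)]))
im=snap('side','s7')[115:260,255:405]
cv2.imwrite('pics/s7z.png',cv2.resize(im[:,:,::-1],None,fx=4,fy=4,interpolation=cv2.INTER_CUBIC))
print(robot.read_state()['tool_pos'])
E
```

```text
[0.4774452  0.03428825 0.28707297]
```

View pics/w7z.png

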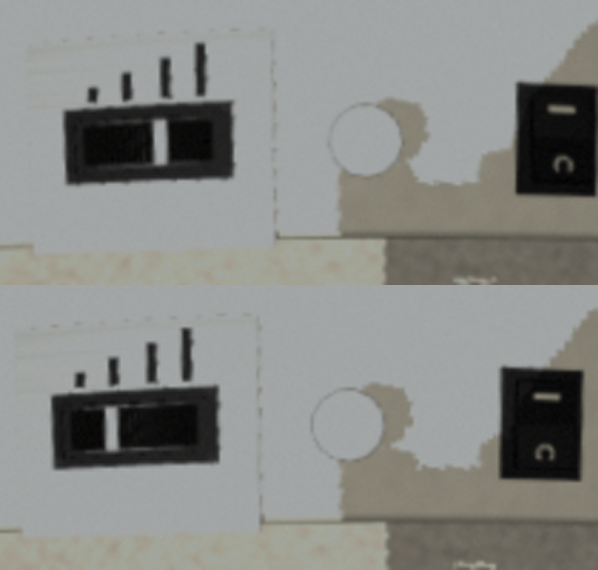

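View pics/s7z.png

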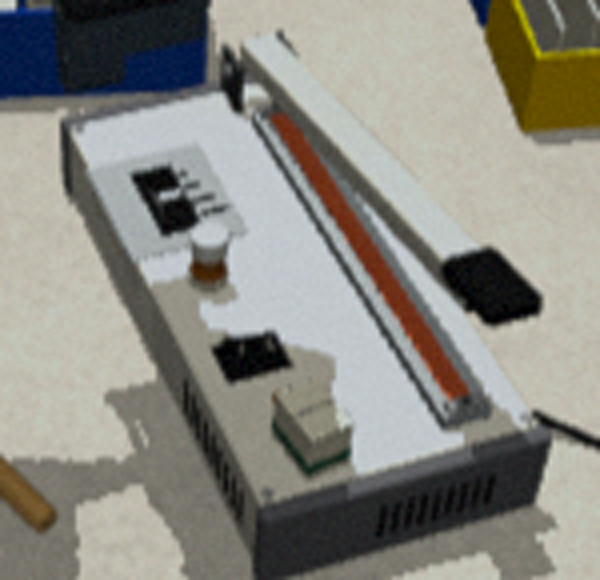

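The white line now stands at the third bar. I'll compare the rocker before and after with enhanced contrast.

```bash
python3 - <<'E'
from h import *
def g(n,r0,c0,w=36,h=36):
    k=cv2.imread(f'pics/{n}.png')[r0:r0+h,c0:c0+w].astype(float)
    k=np.clip(255*(k/255)**.5,0,255).astype(np.uint8)
    return cv2.resize(k,(290,290),interpolation=cv2.INTER_CUBIC)
cv2.imwrite('pics/cmp.png',np.vstack([np.hstack([g('w2',100,322),g('side0',187,302)]),np.hstack([g('w7',100,329),g('s7',187,302)])]))
E
```

```text
(no output)
```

View pics/cmp.png

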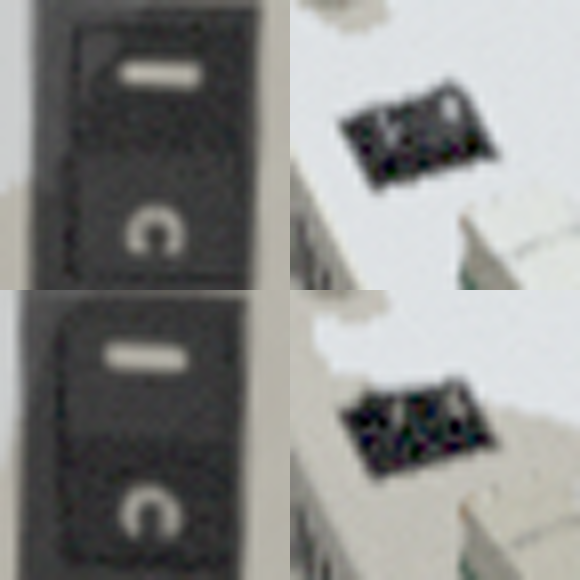

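The shading has swapped: the rear half was dark and the front bright before, and it is now the other way round, so the rocker is on. The gripper hangs clear of everything.

```bash
python3 - <<'E'
from h import *
robot.job_done(); print(robot.read_state()['time'])
E
```

```text
the job is handed in; nothing more can be done
the job is handed in; nothing more can be done
```

The rocker switch is on and the seal-time wheel is at its third click. I handed the job in at about 10 s of the 48 s allowed; no verdict is reported.

- **Switch:** I pressed the raised rear end with the closed fingertip until it snapped over, at about 5 N. The wrist picture afterwards shows the light and dark halves of the rocker swapped, which fits on. I read this from the pictures and the contact force, since the joint angle can't be read directly.
- **Wheel:** I rolled it about 14.5 mm to the right with about 5 N on top, starting from the second click. After I lifted off, the white line stood at the third bar. It sits about 0.04 rad to the left of where the view from before the roll would put it, which is well within tolerance and probably perspective.
- **Surroundings:** In the last pictures the sealing arm is up, and the vial and small carton stand where they were. The gripper ended about 180 mm above the deck, to the front of the sealer and touching nothing. I did not measure the items on the table one by one, but the arm went nowhere near them at low height.

The one disagreement was the fingertip's sideways position over the wheel. My calculation put it about 8 mm left of centre and the close wrist view about 4.5 mm, so I started 2 mm further left.

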